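# Knock a stuck plaster plug out of a tipping flask

## Robot

A 6-joint arm with a two-finger parallel gripper is mounted at the origin on the work surface. World frame = base frame: x ahead of the robot, y to its left, z up, the work surface at z = 0. Lengths are in m, angles in rad, forces in N, time in s.
With the tool pointing down it reaches from about 0.375 to 0.9 m from the base axis. Payload 3.1 kg.
Tool frame: the origin (TCP) lies at the centre of the arm's flange, where the gripper is bolted on; the fingertips stand 173 mm ahead of it and the grasp point (between the pads) lies 155 mm ahead of it; z points along the fingers, y is the line along which they close (so a half turn about z gives the same grasp; the last joint's range is limited). The gripper opens to 85 mm and grips with 20 to 120 N. Pads are 22 mm wide; open, the fingers measure 114 mm over their backs; the gripper's body (76 mm by 85 mm) begins 54 mm behind the grasp point. The pads swing forward as they close: fully open they stand 13 mm farther back than shut.
Start: joints at [1.133, 0.527, 1.433, -0, 1.181, -0.178], TCP at [0.161, 0.604, 0.405] pointing down, gripper open.
Joint ranges: [-3.08, 3.08], [-0.75, 2.2], [0.22, 2.44], [-1.43, 4.57], [0, 2.65], [-2.85, 2.85]. Speed limits (rad/s): [2.79, 2.79, 3.14, 3.14, 3.14, 3.14].

## Interface

Orientations are given as a unit quaternion [x, y, z, w].
In Python, from station import * gives the robot as it stands.
- The arm moves only by the shell command python3 -m jog 'ROWS' [OPENING] [FORCE]. ROWS is a JSON object of lists of equal length, an entry for each row: "linear": the shift along the world's x, y, z in mm, a list of three; "turn": the turn about the world's z in units of 5 degrees (1.0 is 5 degrees). A call has 1 to 12 rows; each row shifts and turns the commanded pose from where the row before left it; what a row does not reach is not made up. A row lasts 1/8 s, in which the tool goes at most 62.5 mm and 10.7 degrees, less where a joint would pass 70% of its speed; a pose out of reach is approached as far as the arm can. A call is refused whole if a number of a shift passes 62.5 or a number of a turn 1, either way. A call with a gripper value outside its range is refused whole. OPENING is the opening, from 0 (shut) to 1 (fully open), set as the call begins (- or left out, the last holds). The fingers move at their own pace and stop on an object; FORCE is the grip in N (left out, the last holds). Time passes only in rows, so rows that do not move let the fingers close. It gives the time, the measured TCP pose, the force, the opening and the grip force at its end, in the units of the state.
- sense(): the state, without advancing time (a new reading comes with each control period).
- snapshot(name): name is "scene" or "top" or "wrist"; returns the picture (384x512x3 uint8, red, green, blue); there is no depth.
- get_calibration(name): a dict with "fx", "fy", "cx", "cy" (pixels), "world_to_cam" (4x4, takes a point from world to camera coordinates). Camera axes: x right, y down, z forward; pixel columns grow to the right and rows downward; lengths in m; the calibration is good to about 2 mm. A picture is of the moment at which its call begins: read the wrist's pose just before it. get_calibration takes no time and is no camera call; for the wrist camera it gives the pose at the moment of the call.
- sign_off(): hands the job in; it is judged then, once.
The state is a dict: "t": time; "q": joint angles; "qd": joint speeds; "tau": joint torques, N m; "tcp_pos": TCP position; "tool_rot": TCP orientation; "force": force on the tool from outside, world axes, zero at the start; "ft_torque": the same for the moment, N m; "finger_gap": opening from 0.0 (shut) to 1.0 (fully open); "gripper_force": force on a finger pad.
Only numpy, scipy, OpenCV 4.12 (cv2) and the standard library are available. Lean on these libraries where they do the work, as an engineer would, in place of code of your own. Each camera call takes 0.05 s, during which the arm holds its last target. There are 200 camera calls.

## Task

A set plaster plug is stuck in the neck of the white flask on the knock-out stand. Push the stand's black handle bar over so that the flask tips and its rim knocks on the steel bar, lifting it and letting it fall again if one knock is not enough, until the plug drops into the catch tray below; then push the flask back to its rest against the back stop and leave it there. Do not touch the plug with the robot, and leave the bowl, spatula and jar where they are.

Things in the scene. Friction and masses are not known exactly. Their poses are not given: they have to be found in the camera images.
- stand: Metal knock-out stand fixed to the bench. Origin on the bench; base plate x -85 to 85, y -130 to 170 mm. z up; +y is the way the flask falls; -x is the handle's side, roughly towards the robot. Two 170 mm high pivot posts at x +-45, y -55; back stop 200 mm high at y -97, x 0. Catch tray on the +y half. Fixed; only position and yaw vary.
- flask (a joint): Hinge of flask and handle, rad. 0: flask lies above the pivot against the back stop, mouth to +y, 10 deg up. Grows as it tips to +y; about 1.75: mouth down, rim on the bar. With the plug in it settles back to 0 when let go below 0.1 and falls freely onto the bar beyond 0.25; empty it settles back below 0.25. Lowered softly, the plug stays in: it takes the jolt of a free fall, usually two.
- pivot (a point): Middle of the hinge axis (parallel to the stand's x), 150 mm above the bench, at x 0, y -55 mm of the stand.
- handle (a point): Middle of the free handle bar: black, round, 14 mm thick, 100 mm long, parallel to the hinge axis, 100 mm from it, 65 to 165 mm to the stand's -x side (this point 120). Turns with the flask: at joint 0 it is 87 mm to -y and 50 mm above the pivot, at 1.75 64 mm to +y and 77 mm above. Open from above and both sides. Pushing it back to lift the flask off the bar takes 3 to 6 N.
- mouth (a point): Centre of the flask's mouth. White plastic flask, 135 mm long, body 68 mm, neck 52 mm in diameter, with a 72 mm flange at the mouth; its axis passes 110 mm from the hinge axis. Three sprung black rubber lips in the mouth hold the plug by its waist.
- plug: White set-plaster plug, 70 mm long, 41 mm in diameter, with two narrow waists (33 mm) that the lips catch in; 0.10 to 0.15 kg. Origin in its outer waist, 36 mm from the outer end; own z along its axis to the inner end. At the start it stands 27 mm out of the mouth; a good knock moves it 17 mm out to the second waist, the next drops it.
- tray (a point): Centre of the catch tray's black lined floor, 9 mm above the bench. The tray is 140 mm (x) by 160 mm (y) inside with walls 45 mm high, at y 70 mm of the stand.
- bowl: Green mixing bowl, 130 mm wide, 75 mm high, origin at the centre of its underside. Leave alone.
- spatula: Spatula with a red handle lying on the bench. Leave alone.
- jar: White jar, 80 mm wide, 100 mm high, origin at the centre of its underside. Leave alone.
- bar_top (a point): Middle of the top of the dark steel knocking bar, 22 mm wide (y) and 173 mm long (x), 110 mm above the bench, across the catch tray at y 16 mm of the stand. The flask's rim falls on it.
Mind the look-alikes: they are no part of the job. What is meant by the plug is not red or yellow, and is the smaller of those in its own colour.

How it is judged:
By the outcome, as a careful person would: the job done as asked, in the order asked, and still so for the second after the job is handed in, with the robot touching nothing.
It also fails if it takes over 64 s, if anything falls off the work surface, if the arm or the gripper's body presses on something with over 40 N, if the wrist force passes 120 N, or if a joint passes its speed limit or range.

## Working session

There is one attempt and no reset: what is moved stays moved. The work goes in short steps, Python scripts to look and compute and a shell command to move; the robot and the scene stay as the last step left them, time stands still between calls to the robot, and variables do not carry over. Pictures are saved under pics/ and viewed, at most 10 in all, crops included, and the job is handed in when it is done.

```bash
mkdir -p pics
python3 - <<'E'
from station import *
import cv2,numpy as np
a=[]
for n in("scene","top"):
    im=snapshot(n); cv2.imwrite(f"pics/{n}0.png",cv2.resize(im[:,:,::-1],(800,600)));cv2.imwrite(f"pics/raw_{n}0.png",im[:,:,::-1])
    c=get_calibration(n); print(n,c["fx"],c["fy"],c["cx"],c["cy"]);print(np.round(c["world_to_cam"],4).tolist())
s=sense();print(s["t"],s["tcp_pos"],s["tool_rot"],s["finger_gap"])
E
```

```text
scene 435.9782585681936 435.9782585681936 251.80203007959432 198.57829670248162
[[0.4679, 0.8838, 0.0052, -0.2437], [0.7701, -0.4048, -0.4931, -0.3016], [-0.4337, 0.2347, -0.87, 1.6255], [0.0, 0.0, 0.0, 1.0]]
top 423.88973002051137 423.88973002051137 250.4069549760941 185.90426368080176
[[0.0056, -1.0, -0.0047, 0.0368], [-0.9835, -0.0047, -0.181, 0.5388], [0.181, 0.0056, -0.9835, 1.1651], [0.0, 0.0, 0.0, 1.0]]
0.1 [0.16037445 0.60376953 0.40382169] [ 1.29530799e-01  9.91574913e-01 -9.32068165e-04 -3.07286503e-04] 0.9967622925808058
```

View pics/scene0.png

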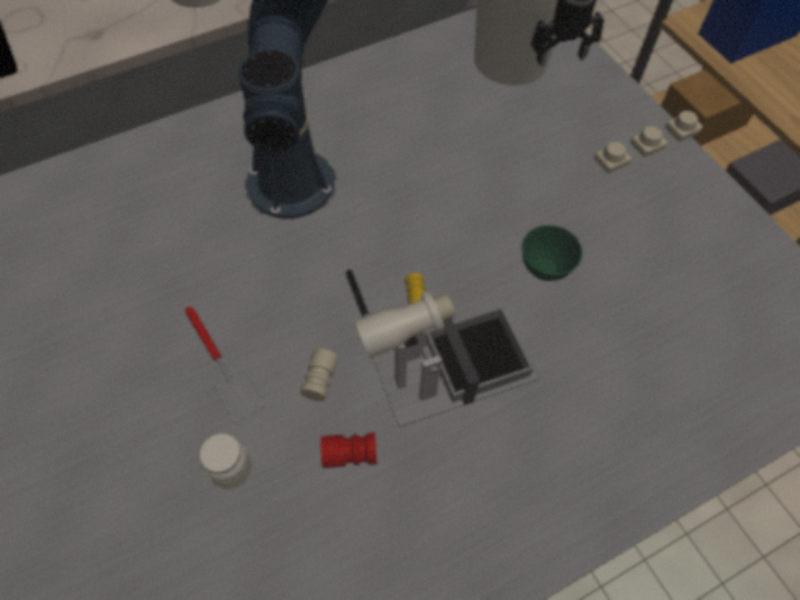

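View pics/top0.png

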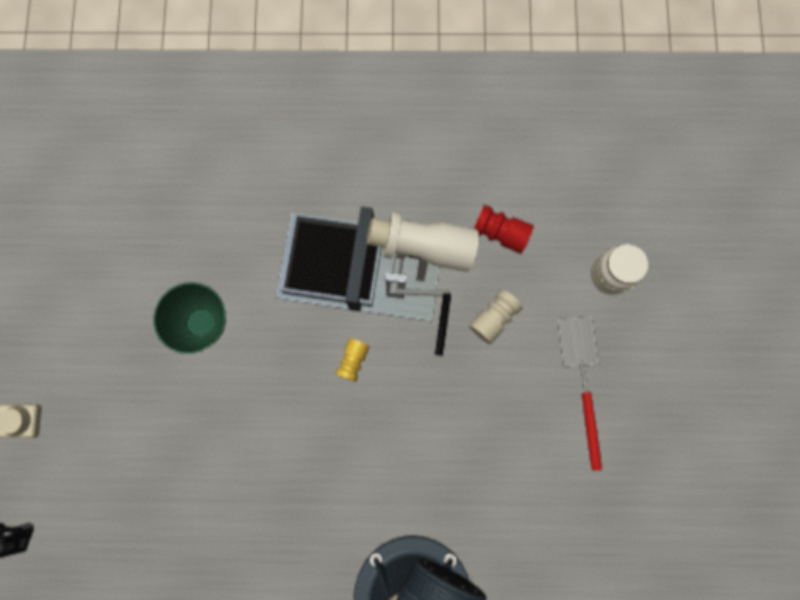

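The top view (800x600) shows the stand. The flask is at about (435,243), its handle bar runs from (447,295) to (439,354), and the steel bar is at (360,258). 

Plug candidates:
- White plug in the flask mouth at (378,232). This is the one I want: smaller, and in the neck.
- Larger loose cream plug at (497,317).
- Red plug at (504,229).
- Yellow plug at (353,360).

The jar at (620,268) is not a candidate.

```bash
cat > h.py <<'E'
from station import *
import cv2,numpy as np
def ray(n,u,v):
    c=get_calibration(n);T=np.array(c["world_to_cam"]);R=T[:3,:3]
    return -R.T@T[:3,3], R.T@np.array([(u-c["cx"])/c["fx"],(v-c["cy"])/c["fy"],1])
def plane(n,u,v,z):
    o,d=ray(n,u,v);return o+d*(z-o[2])/d[2]
def tri(n1,p1,n2,p2):
    A=[];b=[]
    for n,p in((n1,p1),(n2,p2)):
        o,d=ray(n,*p);d/=np.linalg.norm(d);P=np.eye(3)-np.outer(d,d);A.append(P);b.append(P@o)
    return np.linalg.lstsq(np.vstack(A),np.hstack(b),rcond=None)[0]
def dark(im,box,th=50):
    x0,y0,x1,y1=box;m=np.zeros(im.shape[:2],np.uint8);m[y0:y1,x0:x1]=(im[y0:y1,x0:x1].max(2)<th)*255
    cs=cv2.findContours(m,cv2.RETR_EXTERNAL,cv2.CHAIN_APPROX_NONE)[0]
    return max(cs,key=cv2.contourArea)
E
python3 - <<'E'
from h import *
t=cv2.imread("pics/raw_top0.png");s=cv2.imread("pics/raw_scene0.png")
for n,im,b in(("top",t,(272,180,295,235)),("scene",s,(215,165,238,202))):
    r=cv2.minAreaRect(dark(im,b));bp=cv2.boxPoints(r);print(n,r,bp.round(1).tolist())
    e=sorted([(np.linalg.norm(bp[i]-bp[i-1]),(bp[i]+bp[i-1])/2) for i in range(4)],key=lambda q:q[0])[:2]
    for l,p in e:print(p,plane(n,*p,0.2).round(4))
r=cv2.minAreaRect(dark(t,(180,135,232,192),35));print(r,plane("top",*r[0],0.009))
for p in cv2.boxPoints(r):print(plane("top",*p,0.009).round(3))
cr=t[115:240,165:355];cv2.imwrite("pics/crop0.png",cv2.resize(cr,None,fx=4,fy=4,interpolation=2))
E
```

```text
top ((283.042724609375, 207.0055694580078), (4.2250800132751465, 38.71553039550781), 7.4314093589782715) [[278.3999938964844, 225.89999389648438], [283.5, 187.5], [287.6000061035156, 188.10000610351562], [282.6000061035156, 226.5]]
[280.539   226.20074] [ 0.4105 -0.0359  0.2   ]
[285.54645 187.8104 ] [ 0.5064 -0.0492  0.2   ]
scene ((227.82876586914062, 186.87672424316406), (28.20691680908203, 3.5112342834472656), 69.44395446777344) [[221.1999969482422, 174.3000030517578], [224.5, 173.10000610351562], [234.39999389648438, 199.5], [231.10000610351562, 200.6999969482422]]
[222.87671 173.67125] [ 0.4068 -0.0359  0.2   ]
[232.78082 200.0822 ] [ 0.4989 -0.0499  0.2   ]
((205.59295654296875, 164.86087036132812), (36.80183792114258, 42.74858093261719), 9.7824068069458) [0.60935966 0.17418878 0.009     ]
[0.554 0.237 0.009]
[0.684 0.22  0.009]
[0.665 0.11  0.009]
[0.536 0.129 0.009]
```

View pics/crop0.png

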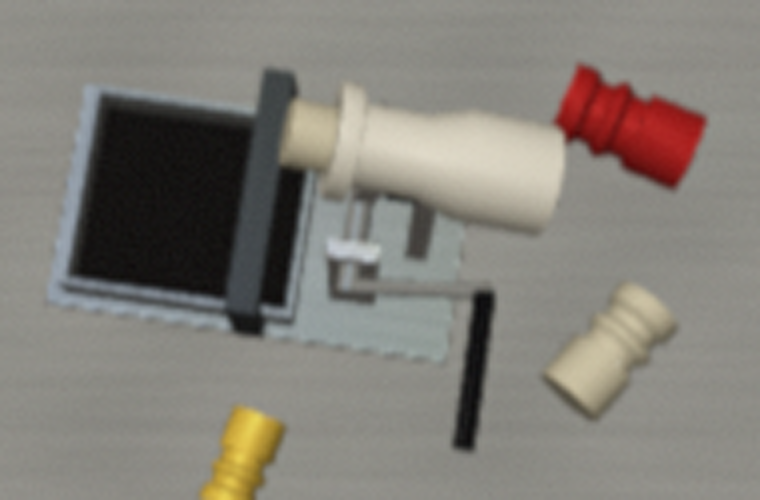

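The close crop confirms the choice: the small plug sits in the flask mouth at crop (310,133), and the cream one at (615,350) is loose and larger. Stand yaw is about -7.6°, and the middle of the handle is about (0.458, -0.043, 0.200). I'll move with the fingers shut to the handle's -y side.

```bash
python3 -m jog '{"linear":[[33,-50,8],[33,-50,8],[33,-50,8],[33,-50,8],[33,-50,8],[33,-50,8],[10,-50,0],[10,-50,0],[10,-50,0],[10,-50,0],[0,-50,0],[0,-50,0]],"turn":[1,0.5,0,0,0,0,0,0,0,0,0,0]}' 0 40 && python3 -m jog '{"linear":[[0,-50,0],[0,-50,0],[50,-10,0],[0,0,-40],[0,0,-50],[0,0,0],[0,0,0]],"turn":[0,0,0,0,0,0,0]}'
python3 - <<'E'
from h import *
for n in("scene","top"):
    im=snapshot(n);cv2.imwrite(f"pics/raw_{n}1.png",im[:,:,::-1])
s=sense();print(s["t"],s["tcp_pos"],s["q"],s["force"])
a=cv2.imread("pics/raw_top1.png")[120:290,180:340];b=cv2.imread("pics/raw_scene1.png")[130:300,180:340]
cv2.imwrite("pics/c1.png",cv2.resize(np.hstack([a,b]),None,fx=2.5,fy=2.5,interpolation=2))
E
```

```text
t: 1.6
tcp_pos: [0.3982, 0.0024, 0.4526]
tool_rot: [0.064, 0.998, 0.0, -0.0]
force: [0.4, -0.3, -0.4]
finger_gap: -0.001
gripper_force: 0.0
t: 2.48
tcp_pos: [0.449, -0.1062, 0.3637]
tool_rot: [0.064, 0.998, -0.0, 0.001]
force: [0.1, -0.5, 0.4]
finger_gap: 0.003
gripper_force: 0.0
2.575 [ 0.44917866 -0.10621693  0.36458583] [-4.75062157e-01  3.71559645e-01  1.87569026e+00 -3.57549467e-05
  8.90123185e-01 -1.91720724e+00] [ 0.1217502  -0.12914036  0.33320185]
```

View pics/c1.png

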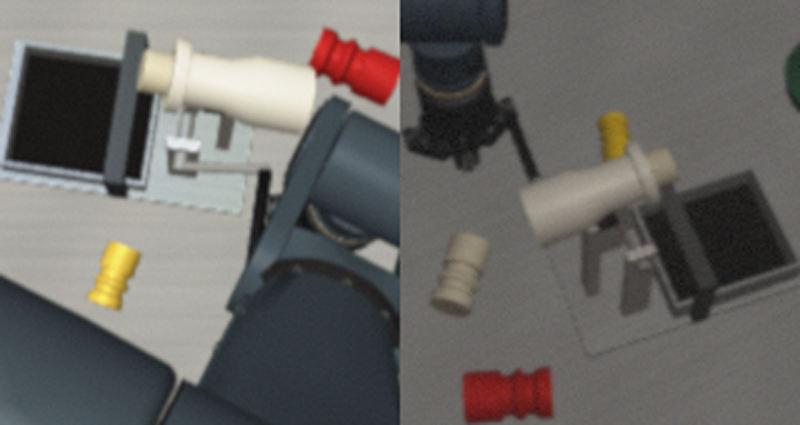

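The fingers are beside the handle's -y side. In the left crop the bar is at (262,190) and the gripper is to its right, still clear of it. Next comes the first push.

```bash
python3 -m jog '{"linear":[[0,0,-11],[0,20,0],[0,20,0],[1,10,8],[1,10,8],[1,10,8],[0,0,0],[0,0,0],[0,0,0],[0,0,0],[0,0,0],[0,0,0]],"turn":[0,0,0,0,0,0,0,0,0,0,0,0]}'
python3 - <<'E'
from h import *
for n in("scene","top"):
    im=snapshot(n);cv2.imwrite(f"pics/raw_{n}2.png",im[:,:,::-1])
a=cv2.imread("pics/raw_top2.png")[120:290,180:340];b=cv2.imread("pics/raw_scene2.png")[130:300,180:340]
cv2.imwrite("pics/c2.png",cv2.resize(np.hstack([a,b]),None,fx=2.5,fy=2.5,interpolation=2))
E
```

```text
t: 4.08
tcp_pos: [0.4515, -0.036, 0.3756]
tool_rot: [0.064, 0.998, 0.0, -0.0]
force: [0.3, -0.4, -0.4]
finger_gap: 0.003
gripper_force: 0.0
```

View pics/c2.png

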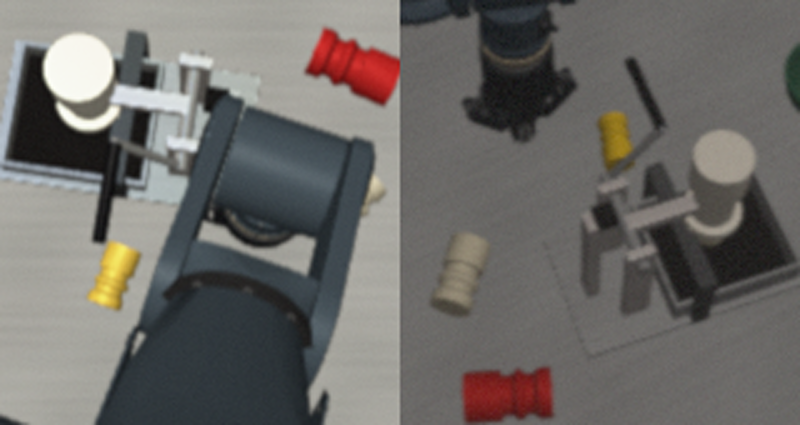

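The flask is tipped with its rim on the bar. The handle is at left crop (105,200), beyond the steel bar. Next I go over to the handle's +y side to lift it back.

```bash
python3 -m jog '{"linear":[[0,0,60],[0,10,30],[8,50,0],[8,50,0],[8,50,0],[8,50,0],[0,0,-50],[0,0,-48],[0,0,0]],"turn":[0,0,0,0,0,0,0,0,0]}' && python3 -m jog '{"linear":[[-1,-20,0],[-1,-20,0],[0,-10,2],[-1,-10,2],[-1,-10,2],[-1,-10,2]],"turn":[0,0,0,0,0,0]}'
```

```text
t: 5.3
tcp_pos: [0.4821, 0.174, 0.3647]
tool_rot: [0.064, 0.998, -0.001, -0.005]
force: [0.2, 0.4, 0.0]
finger_gap: -0.002
gripper_force: 0.0
t: 6.05
tcp_pos: [0.479, 0.0982, 0.3826]
tool_rot: [0.067, 0.998, 0.007, 0.004]
force: [-10.1, 27.4, 41.8]
finger_gap: -0.001
gripper_force: 24.0
```

Unexpectedly high force, so I'm backing off and looking.

```bash
python3 -m jog '{"linear":[[0,25,0],[0,25,0],[0,0,0]],"turn":[0,0,0]}'
python3 - <<'E'
from h import *
for n in("scene","top"):
    im=snapshot(n);cv2.imwrite(f"pics/raw_{n}3.png",im[:,:,::-1])
a=cv2.imread("pics/raw_top3.png")[120:290,180:340];b=cv2.imread("pics/raw_scene3.png")[130:300,200:360]
cv2.imwrite("pics/c3.png",cv2.resize(np.hstack([a,b]),None,fx=2.5,fy=2.5,interpolation=2))
E
```

```text
t: 6.42
tcp_pos: [0.4788, 0.1451, 0.3775]
tool_rot: [0.063, 0.998, 0.0, 0.002]
force: [-0.1, -0.7, 0.7]
finger_gap: -0.002
gripper_force: 0.0
```

View pics/c3.png

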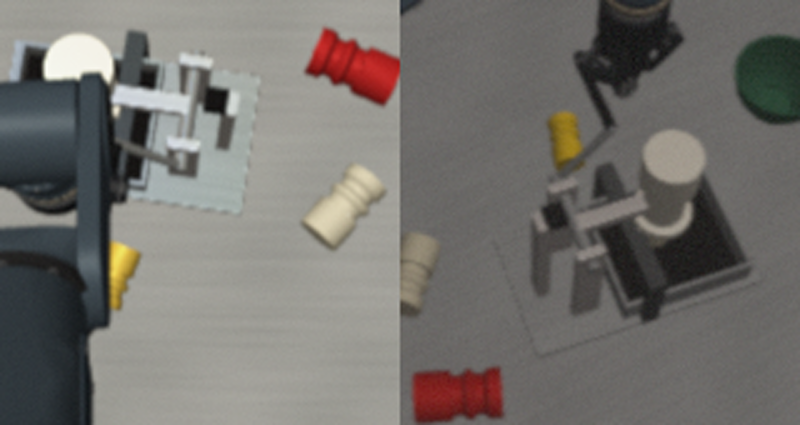

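Nothing has moved: the flask is still down, with the plug just visible below its flange at right crop (650,237). When shut, the gripper's knuckles flare along its closing line and the bar caught that slope. I'll turn the tool 90° so the slim face does the pushing.

```bash
python3 -m jog '{"linear":[[-2,4,0],[-2,4,0],[-2,4,0],[-2,4,0],[-2,4,0],[-2,4,0],[-2,4,0],[-2,4,0],[-2,4,0],[-2,4,0],[0,0,0],[0,0,0]],"turn":[-1,-1,-1,-1,-1,-1,-1,-1,-1,-1,-1,-1]}' && python3 -m jog '{"linear":[[0,0,0],[0,0,0],[0,0,0],[0,0,0],[0,0,0],[0,0,0],[0,0,0]],"turn":[-1,-1,-1,-1,-1,-1,0]}' && python3 -m jog '{"linear":[[-1,-20,0],[-1,-20,0],[-1,-15,0],[-1,-8,2],[-1,-8,2],[-1,-8,2]],"turn":[0,0,0,0,0,0]}'
```

```text
t: 8.02
tcp_pos: [0.4589, 0.1831, 0.3761]
tool_rot: [0.556, 0.831, -0.0, 0.0]
force: [0.2, 0.9, -0.5]
finger_gap: -0.005
gripper_force: 0.0
t: 8.9
tcp_pos: [0.4588, 0.1831, 0.376]
tool_rot: [0.751, 0.66, 0.0, 0.0]
force: [0.1, 0.7, -0.9]
finger_gap: 0.001
gripper_force: 0.0
t: 9.65
tcp_pos: [0.4532, 0.106, 0.3832]
tool_rot: [0.752, 0.66, 0.003, -0.0]
force: [-0.3, 8.9, 5.5]
finger_gap: 0.002
gripper_force: 4.0
```

```bash
python3 -m jog '{"linear":[[-1,-10,3],[-1,-10,2],[-1,-10,1],[-2,-10,0],[-1,-10,0],[-1,-10,0],[-2,-10,-2],[-1,-10,-3],[-1,-10,-4]],"turn":[0,0,0,0,0,0,0,0,0]}'
python3 - <<'E'
from h import *
im=snapshot("scene");cv2.imwrite("pics/raw_scene4.png",im[:,:,::-1]);print(np.round(sense()["force"],1),sense()["tcp_pos"])
b=im[120:300,180:380,::-1]
cv2.imwrite("pics/c4.png",cv2.resize(b,None,fx=3,fy=3,interpolation=2))
E
```

```text
t: 10.78
tcp_pos: [0.441, 0.0144, 0.378]
tool_rot: [0.751, 0.66, -0.001, -0.001]
force: [0.8, 4.1, -2.0]
finger_gap: -0.002
gripper_force: 1.8
[ 0.3 -0.8 -0.5] [0.44095439 0.01353806 0.3776569 ]
```

View pics/c4.png

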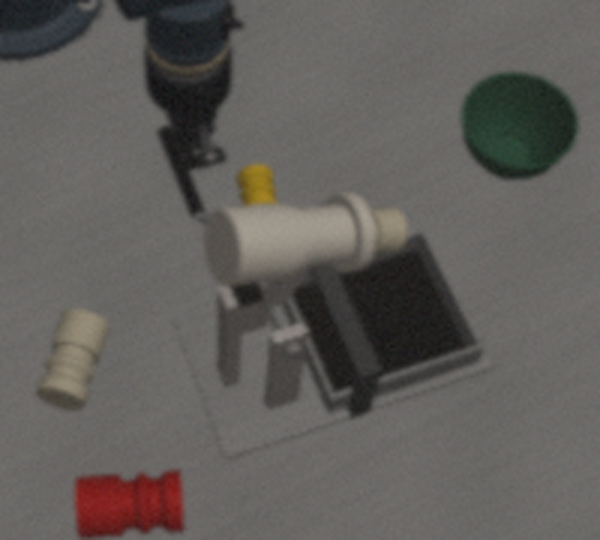

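The flask is held at roughly q≈0.5 and the plug is still in the mouth at crop (392,230). I'll continue back to rest, then tip it over again from the other side.

```bash
python3 -m jog '{"linear":[[-1,-8,-7],[-1,-8,-7],[-1,-8,-6],[-1,-5,-4],[0,0,0]],"turn":[0,0,0,0,0]}'
```

```text
t: 11.45
tcp_pos: [0.4374, -0.0145, 0.3544]
tool_rot: [0.751, 0.66, -0.001, -0.0]
force: [0.8, -1.2, 0.7]
finger_gap: 0.003
gripper_force: 0.0
```

```bash
python3 -m jog '{"linear":[[0,0,60],[0,-10,25],[-4,-40,0],[-4,-38,0],[0,0,-45],[0,0,-40],[0,0,0]],"turn":[0,0,0,0,0,0,0]}' && python3 -m jog '{"linear":[[2,20,0],[2,15,0],[2,14,8],[2,14,10],[1,6,4],[0,0,0],[0,0,0],[0,0,0],[0,0,0],[0,0,0],[0,0,0],[0,0,0]],"turn":[0,0,0,0,0,0,0,0,0,0,0,0]}'
python3 - <<'E'
from h import *
im=snapshot("scene");cv2.imwrite("pics/raw_scene5.png",im[:,:,::-1])
b=im[120:300,180:380,::-1]
cv2.imwrite("pics/c5.png",cv2.resize(b,None,fx=3,fy=3,interpolation=2))
E
```

```text
t: 12.32
tcp_pos: [0.4286, -0.1018, 0.353]
tool_rot: [0.751, 0.66, -0.001, -0.003]
force: [-0.5, -0.1, -0.4]
finger_gap: 0.001
gripper_force: 0.0
t: 13.82
tcp_pos: [0.4385, -0.033, 0.3767]
tool_rot: [0.751, 0.66, -0.0, -0.0]
force: [0.5, 0.8, -0.8]
finger_gap: 0.002
gripper_force: 0.0
```

View pics/c5.png

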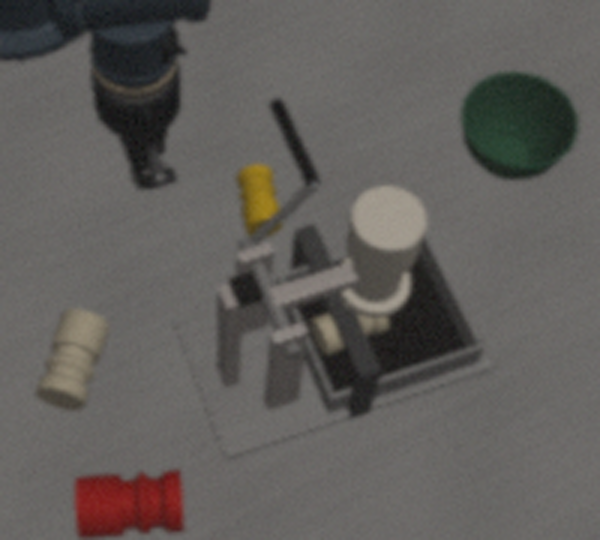

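The plug has dropped and lies in the tray, under the steel bar, at crop (325,330) to (380,322). Now I push the flask back to its rest as before.

```bash
python3 -m jog '{"linear":[[0,0,60],[0,10,30],[5,50,0],[5,50,0],[5,50,0],[5,50,0],[0,5,-50],[0,0,-42],[0,0,0]],"turn":[0,0,0,0,0,0,0,0,0]}' && python3 -m jog '{"linear":[[-1,-20,0],[-1,-20,0],[-1,-15,0],[-1,-8,2],[-1,-8,2],[-1,-8,2]],"turn":[0,0,0,0,0,0]}' && python3 -m jog '{"linear":[[-1,-10,3],[-1,-10,2],[-1,-10,1],[-2,-10,0],[-1,-10,0],[-1,-10,0],[-2,-10,-2],[-1,-10,-3],[-1,-10,-4]],"turn":[0,0,0,0,0,0,0,0,0]}' && python3 -m jog '{"linear":[[-1,-8,-7],[-1,-8,-7],[-1,-8,-6],[-1,-4,-4],[0,0,0]],"turn":[0,0,0,0,0]}'
```

```text
t: 15.0
tcp_pos: [0.4573, 0.182, 0.3722]
tool_rot: [0.751, 0.66, -0.003, -0.002]
force: [-0.5, 0.4, 0.3]
finger_gap: -0.0
gripper_force: 0.0
t: 15.75
tcp_pos: [0.4533, 0.1033, 0.3829]
tool_rot: [0.752, 0.66, 0.003, 0.001]
force: [0.6, 4.9, 3.1]
finger_gap: 0.002
gripper_force: 2.3
t: 16.88
tcp_pos: [0.4412, 0.0124, 0.3772]
tool_rot: [0.751, 0.66, -0.0, -0.0]
force: [-0.8, 1.3, -1.5]
finger_gap: -0.002
gripper_force: 0.7
t: 17.5
tcp_pos: [0.4374, -0.0153, 0.3534]
tool_rot: [0.751, 0.66, -0.0, -0.0]
force: [-0.1, 0.4, -0.3]
finger_gap: 0.002
gripper_force: 0.0
```

Now retreat +y slightly, then up and away toward the robot, and check.

```bash
python3 -m jog '{"linear":[[0,10,10],[0,0,50],[0,0,40],[-20,50,10],[-10,55,0],[0,55,0],[0,55,0],[0,50,0],[0,0,0],[0,0,0],[0,0,0],[0,0,0]],"turn":[0,0,0,0,0,0,0,0,0,0,0,0]}'
python3 - <<'E'
from h import *
for n in("scene","top"):
    im=snapshot(n);cv2.imwrite(f"pics/raw_{n}6.png",im[:,:,::-1])
a=cv2.imread("pics/raw_top6.png");b=cv2.imread("pics/raw_scene6.png")
for n,im,bx in(("top",a,(272,180,295,235)),("scene",b,(215,165,238,202))):
    print(n,cv2.minAreaRect(dark(im,bx)))
cv2.imwrite("pics/c6.png",cv2.resize(np.hstack([a[100:300,90:430],b[120:320,100:380]]),(800,258)))
print(sense()["t"],np.round(sense()["force"],1))
E
```

```text
t: 19.0
tcp_pos: [0.4077, 0.259, 0.4639]
tool_rot: [0.752, 0.659, -0.0, 0.0]
force: [0.2, 0.6, 0.0]
finger_gap: -0.002
gripper_force: 0.0
top ((283.13995361328125, 207.02000427246094), (3.9597983360290527, 38.466609954833984), 8.130102157592773)
scene ((227.78956604003906, 186.88742065429688), (28.219030380249023, 3.2102386951446533), 68.74949645996094)
19.1 [ 0.3 -0.4 -0. ]
```

View pics/c6.png

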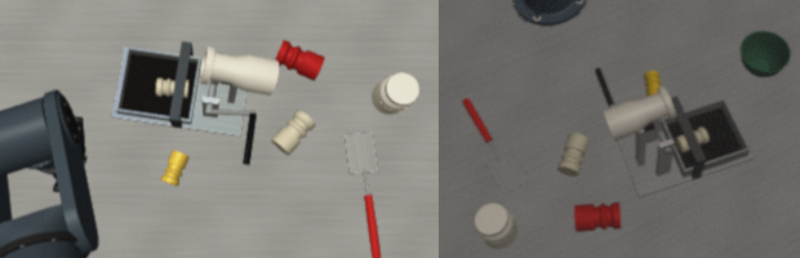

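The plug lies in the tray, at left crop (172,88). The handle is back at its starting pixels within 0.1 px, so the flask is at rest against the back stop. Bowl, spatula and jar haven't moved, and the robot is clear.

```bash
python3 -c "from station import *; print(sign_off())"
```

```text
the job is handed in; nothing more can be done
None
```

The plug dropped into the catch tray on the second knock, the flask is back at rest against the back stop, and I handed the job in at about 19 s; one early push, backed off at once, met about 51 N at the wrist, with contact seemingly on the gripper's finger linkage, so the 40 N limit on arm and gripper body is the one judging point I can't rule out.

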